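# Re-tighten the glued board in the ratchet clamp

### The job

The glued wooden board is squeezed far too hard in the bench clamp. Press the clamp's release pedal right down to its stop so that the jaw springs back off the board, let the pedal come up, then pump the trigger against the handle until the jaw pad bears on the board again with its sprung pin pushed in by about 10 mm (between 5 and 16 mm, no more). Finish while still gripping trigger and handle together, with the trigger at least three quarters of the way in; leave the board against the end stop and do not knock the other things about.

Things in the scene. Friction and masses are not known exactly. Their poses are not given: they have to be found in the camera images.
- clamp: Fixed bench clamp: plywood base 345 x 120 x 12 mm with a grey housing (x -45..+30 mm, y +-21 mm, up to z = 91 mm). Origin: on the worktop under the trigger pin. x axis: from the handle towards the end stop (base x -60..+285 mm); y across (base +-60 mm, pedal side to y = +128 mm); z up. Steel rod along x at z = 25 mm; its rear end is at x = -66 mm, up to 62 mm farther back when released.
- handle: The fixed black handle, an upright post 14 mm (along the clamp) x 30 x 70 mm, rising from z = 88 to 158 mm above the worktop, centred at clamp x = -20.7 mm, y = 0. Origin at its foot; axes as the clamp's. It does not move.
- grip_point (a point): Fixed point, clamp x -9.7, y 0, z 140 mm: midway between the outer faces of handle and trigger when fully squeezed. The trigger ends in a black round cross bar, 12 mm thick, 42 mm long (along y), at this height. Width over handle and bar along x: 53 mm out, 36 mm in. Handle's outer face: 18 mm to the -x side. Bar's outer face: 35 mm to the +x side when out, 18 mm when in. Pinch along x from above.
- trigger (a joint): Trigger angle, rad: 0 out (a spring returns it), 0.26 at its stop. Takes 4 to 20 N at the cross bar; only the trigger moves, not the handle. A full stroke pushes the rod about 10 mm forward (the first after a release maybe only 5); let it out fully before the next. A holding pawl keeps the rod when the trigger is let out, in 5 mm steps, slipping back about 0.5 mm after a full stroke.
- pedal (a joint): Release pedal angle, rad: 0 up (its spring returns it), 0.27 down on its stop. While it is down the pawls are lifted, the rod springs back by itself (within about 1 s) and the trigger does not drive. Needs about 3 to 8 N at the plate.
- pedal_top (a point): Top centre of the release pedal's plate (50 mm along clamp x, 46 mm along clamp y, ribbed black rubber), 56 mm above the worktop when up, at clamp x = -10, y = +97 mm; it sinks 14 mm on its way to the stop. Its hinge lies along clamp x, 52 mm towards the rod.
- rod (a joint): Travel of the rod and jaw head along clamp x, m: about 0 at the start (too tight), negative = back, positive = nearer the board. After a release it stops between about -0.035 and -0.062, depending on where a set collar sits on the rod.
- jaw_pad (a joint): How far the sprung pad is pushed into the jaw head, m: 0 free, about 0.022 at the start. 1 N on the board for each mm; at most 0.031. Aim for 0.010. The visible pin between head and pad is 32 mm long when free and shortens by this value.
- pad_face (a point): Centre of the front face of the jaw pad (black rubber, 60 mm wide, 26 mm high), 27 mm above the worktop; it moves along clamp x.
- stop_face (a point): Centre of the face of the wooden end stop that the board bears on, clamp x = 250 mm, 27 mm above the worktop, fixed.
- board: The glued wooden board, two staves, 110 mm along clamp x, 128 mm wide, 30 mm thick, lying loose on the base plate (12 mm high) between jaw pad and end stop. Origin: centre of its underside.
- tape_roll: Bystander: a roll of masking tape lying flat, 104 mm wide, 25 mm high. Origin: centre of its underside.
- half_tin: Bystander: a low round tin, 76 mm wide, 58 mm high. Origin: centre of its underside.
- salt_shaker: Bystander: a grey-topped shaker, 44 mm wide, 90 mm high. Origin: centre of its underside.
- pencil: Bystander: a pencil 136 mm long lying in front of the board. Origin: centre of its underside.
- spread_tub: Bystander: a plastic tub with a flat lid, 96 x 137 x 53 mm. Origin: centre of its underside.

How it is judged:
By the outcome, as a careful person would: the job done as asked, in the order asked, and still so for the second after the job is handed in, while the arm keeps its last pose, push and grip.
It also fails if it takes over 58 s, if anything falls off the work surface, if the arm or the gripper's body presses on something with over 40 N, if the wrist force passes 120 N, or if a joint passes its speed limit or range.

### The arm

A 6-joint arm with a two-finger parallel gripper is mounted at the origin on a cart in front of the work surface, level with it; the furniture and walls round the work are solid. World frame = base frame: x ahead of the robot, y to its left, z up, the work surface at z = 0. Lengths are in mm, angles in degrees, forces in N, time in s.
With the tool pointing down it reaches from about 325 to 925 mm from the base axis. Payload 3.1 kg.
Tool frame: the origin (TCP) lies at the very end of the fingers, on their centre line; the grasp point (between the pads) lies grasp_offset behind it (grasp_offset is the distance from the TCP to the grasp point, in mm); z points along the fingers, x is the direction in which the jaws open and shut, and the axes are right-handed (so a half turn about z gives the same grasp; the last joint's range is limited). The gripper opens to 85 mm and grips with 20 to 120 N. Pads are 22 mm wide; open, the fingers measure 114 mm over their backs; the gripper's body (76 mm by 85 mm) begins 54 mm behind the grasp point. The pads swing forward as they close: fully open they stand 13 mm farther back than shut.
Start: joints at [-70.543, 12.427, 92.441, -0, 75.132, -6.429], TCP at [272.888, -562.291, 205.6] pointing down, gripper open.
Joint ranges: [-157.48, 157.48], [-44.54, 120.13], [17.64, 146.25], [-64.5, 244.5], [7.68, 150.69], [-147.95, 147.95]. Speed limits (degrees/s): [159.86, 159.86, 180, 180, 180, 180].

### API

Orientations are given as [roll, pitch, yaw] about the fixed x, y, z axes, in that order (R = Rz(yaw) Ry(pitch) Rx(roll)).
In Python, from station import * gives the robot as it stands. Calls block until the motion is done:
- goto(position, orientation): joint-space move of the TCP to a pose.
- move_l(position, attitude=None, speed=150): straight line of the TCP; attitude=None keeps the orientation; speed is the mean speed in mm/s.
- move_j(angles): joint-space move.
- grip(opening, squeeze=None): finger opening in mm; squeeze is the grip in N (None keeps the last); returns when the fingers have stopped.
- wait(seconds).
- solve_ik(position, orientation): joint angles nearest the present ones, or None.
- get_obs(): the state.
- get_image(name): name is "scene" or "top" or "wrist"; returns the picture (420x560x3 uint8, red, green, blue); there is no depth.
- get_calibration(name): a dict with "fx", "fy", "cx", "cy" (pixels), "R" (3x3) and "t" (3): a world point X has camera coordinates R X + t; the wrist camera has in their place "mount" (4x4, takes a point from camera to tool coordinates, whose origin is the TCP and whose axes are the tool frame's). Camera axes: x right, y down, z forward; pixel columns grow to the right and rows downward; lengths in mm; the calibration is good to about 2 mm. A picture is of the moment at which its call begins: read the wrist's pose just before it. get_calibration takes no time and is no camera call.
A pose or a line that the arm cannot do raises Unreachable and nothing moves.
- sign_off(): hands the job in, once; it reports no verdict.
Trained networks look in the newest picture that a camera, given by its name, has taken for a name from the list of things; names that differ only in an ending like _2 or _b are one class to them, and where a whole thing is asked for, a point or a joint stands for the part that bears it (a point fixed in the world has none). Each returns a list of dicts, best first, with "score" (0 to 1); they miss things now and then, are a little off and sometimes report something else, mostly with a low value. They report only what shows in the picture. A call takes as long as a camera call.
- spot_in(name, camera): "extent" ([centre column, centre row, width, height] in pixels, round what is visible of it).
- regions_of(name, camera): "region" (420x560 bool, what is visible of it) and "extent" ([centre column, centre row, width, height] in pixels, round what is visible of it).
The state is a dict: "t": time; "joint_pos": joint angles; "qvel": joint speeds; "effort": joint torques, N m; "tcp_pos": TCP position; "ee_rot": TCP orientation; "wrist_force": force on the tool from outside, world axes, zero at the start; "moment": the same for the moment, N m; "grip_width": finger opening in mm.
Only numpy, scipy, OpenCV 4.12 (cv2) and the standard library are available. Lean on these libraries where they do the work, as an engineer would, in place of code of your own. Each camera call takes 0.05 s, during which the arm holds its last target.

## Working session

There is one attempt and no reset: what is moved stays moved. The work goes in short steps, each a Python script; the robot and the scene stay as the last script left them, time stands still between calls to the robot, and variables do not carry over. Pictures are saved under pics/ and viewed, and the job is handed in when it is done.

```bash
ls; mkdir -p pics
python3 - <<'E'
from station import *
import cv2,numpy as np
o=get_obs();print(o)
for n in ["scene","top"]:
    im=get_image(n);cv2.imwrite(f"pics/{n}0.png",im[:,:,::-1])
    c=get_calibration(n);print(n,c)
    for t in ["clamp","handle","pedal","board","trigger","pad_face","stop_face","jaw_pad","rod","pedal_top"]:
        try:
            r=spot_in(t,n);print(t,[(np.round(d["extent"]).tolist(),round(d["score"],2)) for d in r[:2]])
        except Exception as e: print(t,e)
print(get_calibration("wrist"))
E
```

```text
pics
{'t': 0.0, 'joint_pos': array([-7.05436457e+01,  1.24769254e+01,  9.25288575e+01, -3.99521822e-04,
        7.51314183e+01, -6.42883399e+00]), 'qvel': array([-0.03289572, -0.03747108,  0.01930126,  0.00402833, -0.00659025,
       -0.07331958]), 'effort': array([-1.27173476e-03, -3.96847486e+01, -3.03854156e+01, -2.37114955e-04,
        9.79975186e-03,  6.72381319e-06]), 'tcp_pos': array([ 272.57792564, -561.4562347 ,  204.26306979]), 'ee_rot': array([-1.79985021e+02,  1.36381614e-01, -6.41146909e+01]), 'wrist_force': array([ 1.28370553,  0.54522294, -0.21546572]), 'moment': array([0.02293758, 0.02798643, 0.02460636]), 'grip_width': 85.38858611580305}
scene {'fx': 455.3105425216337, 'fy': 455.3105425216337, 'cx': 282.26858896513005, 'cy': 209.89834980796658, 'R': array([[-0.8844188 , -0.46668501, -0.00291424],
       [-0.25544833,  0.48930941, -0.83385997],
       [ 0.39057592, -0.736737  , -0.55196834]]), 't': array([ 488.5983435 ,  133.46125771, 1181.42885238])}
clamp [([316.0, 164.0, 96.0, 82.0], 0.65), ([352.0, 162.0, 27.0, 13.0], 0.61)]
handle [([332.0, 135.0, 11.0, 20.0], 0.
[... 917 characters left out ...]
 0.74)]
trigger []
pad_face [([387.0, 201.0, 131.0, 79.0], 0.52)]
stop_face [([389.0, 202.0, 131.0, 89.0], 0.7)]
jaw_pad [([386.0, 187.0, 19.0, 24.0], 0.67)]
rod [([398.0, 189.0, 42.0, 21.0], 0.65), ([428.0, 218.0, 23.0, 40.0], 0.34)]
pedal_top []
{'fx': 293.38054206890064, 'fy': 293.38054206890064, 'cx': 280.693028059227, 'cy': 215.1872302474351, 'mount': array([[ 9.99999897e-01,  2.34024952e-04,  3.88120166e-04,
        -7.45529471e-01],
       [-3.34809960e-04,  9.58642785e-01,  2.84611839e-01,
        -7.35128035e+01],
       [-3.05462325e-04, -2.84611939e-01,  9.58642765e-01,
        -1.66962449e+02],
       [ 0.00000000e+00,  0.00000000e+00,  0.00000000e+00,
         1.00000000e+00]])}
```

Run:
```python
import cv2
a=cv2.imread("pics/top0.png");cv2.imwrite("pics/top0c.png",cv2.resize(a[120:270,300:500],None,fx=4,fy=4,interpolation=cv2.INTER_CUBIC))
b=cv2.imread("pics/scene0.png");cv2.imwrite("pics/scene0c.png",cv2.resize(b[90:240,230:430],None,fx=4,fy=4,interpolation=cv2.INTER_CUBIC))
import station;print([n for n in dir(station) if not n.startswith('_')], getattr(station,'grasp_offset',None))
```

```text
['Unreachable', 'get_calibration', 'get_image', 'get_obs', 'goto', 'grasp_offset', 'grip', 'move_j', 'move_l', 'regions_of', 'sign_off', 'solve_ik', 'spot_in', 'wait'] 18.700000000000003
```

View pics/top0.png

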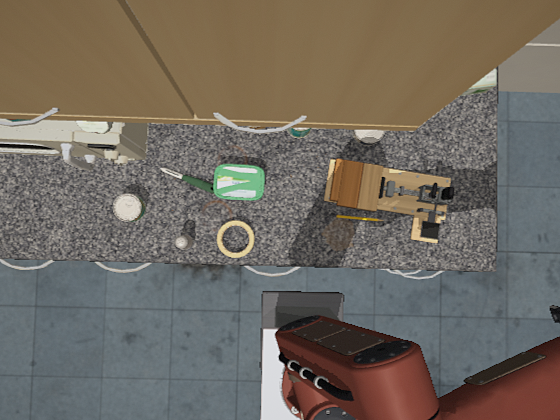

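View pics/scene0.png

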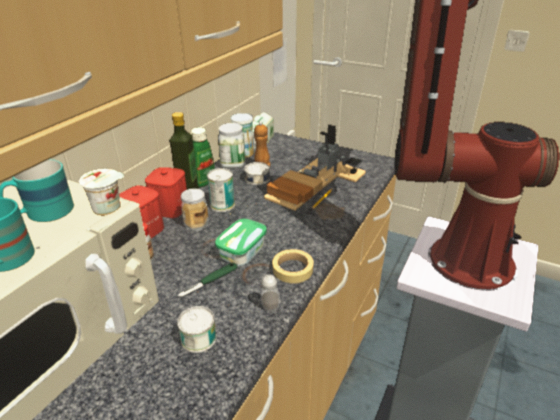

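View pics/top0c.png

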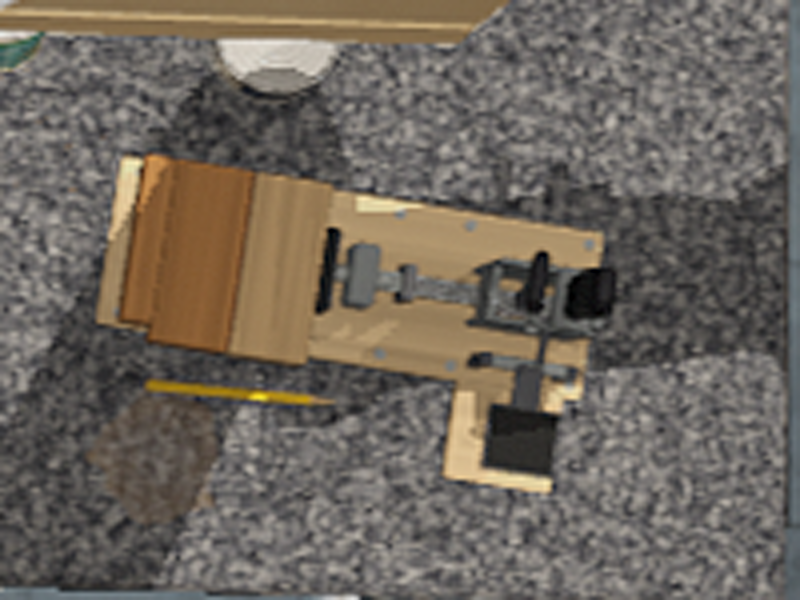

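View pics/scene0c.png

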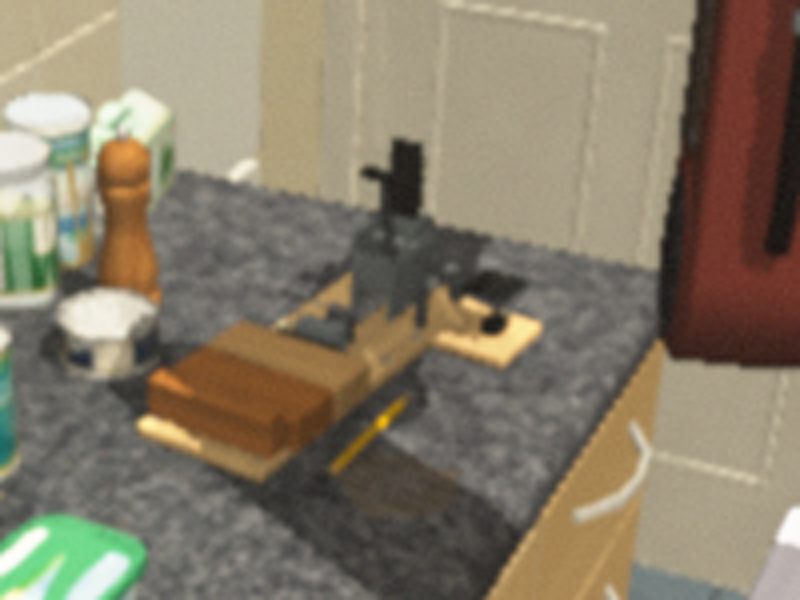

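```bash
cat > h.py <<'E'
from station import *
import cv2,numpy as np
from scipy.optimize import least_squares
def proj(c,X):
    X=np.atleast_2d(X);p=X@np.array(c["R"]).T+np.array(c["t"])
    return np.c_[c["fx"]*p[:,0]/p[:,2]+c["cx"],c["fy"]*p[:,1]/p[:,2]+c["cy"]]
def C2W(q,P):
    P=np.atleast_2d(np.array(P,float));c,s=np.cos(q[2]),np.sin(q[2])
    return np.c_[q[0]+c*P[:,0]-s*P[:,1],q[1]+s*P[:,0]+c*P[:,1],P[:,2]]
def wristcal():
    o=get_obs();from scipy.spatial.transform import Rotation as Ro
    T=np.eye(4);T[:3,:3]=Ro.from_euler('xyz',o["ee_rot"],degrees=True).as_matrix();T[:3,3]=o["tcp_pos"]
    c=dict(get_calibration("wrist"));M=np.linalg.inv(T@c["mount"]);c["R"]=M[:3,:3];c["t"]=M[:3,3];return c
E
cat > fit.py <<'E'
from h import *
ct=get_calibration("top");cs=get_calibration("scene")
top=[((-60,-60,12),(450.7,178)),((285,60,12),(325,201.2)),((-10,97,56),(430.3,229.8)),((-20.7,0,158),(448.3,193)),((285,-60,12),(330.5,159.2)),((-35,74,56),(439,223)),((-35,120,56),(437,238.5)),((15,74,56),(423.5,221)),((15,120,56),(421,236.5))]
sc=[((-20.7,0,158),(331.7,125.5)),((-10,97,56),(353.5,161.5))]
f=lambda q:np.r_[(proj(ct,C2W(q,[a for a,_ in top]))-[b for _,b in top]).ravel(),(proj(cs,C2W(q,[a for a,_ in sc]))-[b for _,b in sc]).ravel()]
r=least_squares(f,[500,-450,1.5],x_scale=[100,100,1],loss='soft_l1');print(r.x,np.degrees(r.x[2]));print(np.round(r.fun.reshape(-1,2),1))
for p in [(-9.7,0,140),(-10,97,56),(250,0,27)]:print(C2W(r.x,p))
E
python3 fit.py
```

```text
[ 531.97399879 -291.37576164    1.44455116] 82.76668458463651
[[ 0.   0. ]
 [-1.4 -0.1]
 [-0.1  0.3]
 [ 3.4 -0.6]
 [-0.6 -0.2]
 [ 1.4  0.2]
 [ 1.1  1.4]
 [-1.2 -0.6]
 [-1.   0.6]
 [-0.2 -0.7]
 [-0.2 -0.8]]
[[ 530.7526709  -300.99856571  140.        ]]
[[ 434.48685716 -289.08289938   56.        ]]
[[563.45152154 -43.36534742  27.        ]]
```

Run:
```python
from h import *
ct=get_calibration("top");cs=get_calibration("scene")
def tri(a,b):
    A=[]
    for c,p in((ct,a),(cs,b)):
        P=np.array([[c["fx"],0,c["cx"]],[0,c["fy"],c["cy"]],[0,0,1]])@np.c_[c["R"],c["t"]];A+=[p[0]*P[2]-P[0],p[1]*P[2]-P[1]]
    v=np.linalg.svd(np.array(A))[2][-1];return v[:3]/v[3]
print("cab corner",tri((415,128),(283,37)))
o=get_obs();print(o["t"])
q=solve_ik([445,-260,240],[180,0,82.8]);print(q)
goto([445,-260,240],[180,0,82.8])
print(get_obs()["t"],get_obs()["tcp_pos"])
c=wristcal();im=get_image("wrist")
import pickle;pickle.dump(c,open("wc1.pkl","wb"))
cv2.imwrite("pics/w1.png",im[:,:,::-1])
print(get_obs()["t"])
```

```text
cab corner [ 622.17658262 -133.46687582  467.35273032]
1.1
[ -38.10248446   -2.6997527   104.93489695    0.           77.76485575
 -120.90248446]
2.8417 [ 444.91877215 -260.36584939  239.99795254]
2.8917
```

View pics/w1.png

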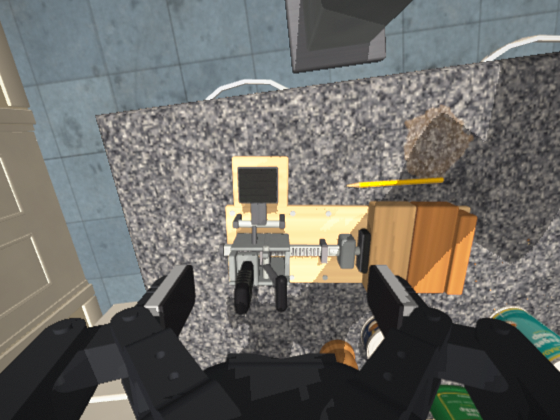

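Run:
```python
from h import *
import pickle
c=pickle.load(open("wc1.pkl","rb"));im=cv2.imread("pics/w1.png")
q=[531.974,-291.376,1.44455]
big=cv2.resize(im[140:330,200:480],None,fx=2.8,fy=2.8,interpolation=cv2.INTER_CUBIC)
cv2.imwrite("pics/w1raw.png",big)
pts=[(-60,-60,12),(-60,60,12),(285,60,12),(-35,74,56),(-35,120,56),(15,74,56),(15,120,56),(-27.7,-15,158),(-27.7,15,158),(-13.7,15,158),(-13.7,-15,158),(19.3,21,140),(19.3,-21,140),(250,0,42)]
for p,u in zip(pts,proj(c,C2W(q,pts))):
    cv2.circle(big,tuple(int(v) for v in (u-[200,140])*2.8),3,(0,0,255),-1);print(p,u.round(1))
cv2.imwrite("pics/w1o.png",big)
```

```text
(-60, -60, 12) [227.  282.2]
(-60, 60, 12) [222.5 204.9]
(285, 60, 12) [471. 205.]
(-35, 74, 56) [235.4 202.8]
(-35, 120, 56) [233.7 165.2]
(15, 74, 56) [275.9 202.8]
(15, 120, 56) [275.8 165.2]
(-27.7, -15, 158) [231.2 315.7]
(-27.7, 15, 158) [229.7 288.7]
(-13.7, 15, 158) [244.4 288.7]
(-13.7, -15, 158) [245.5 315.8]
(19.3, 21, 140) [279.  274.1]
(19.3, -21, 140) [279.1 310.2]
(250, 0, 42) [450.7 253.7]
```

View pics/w1o.png

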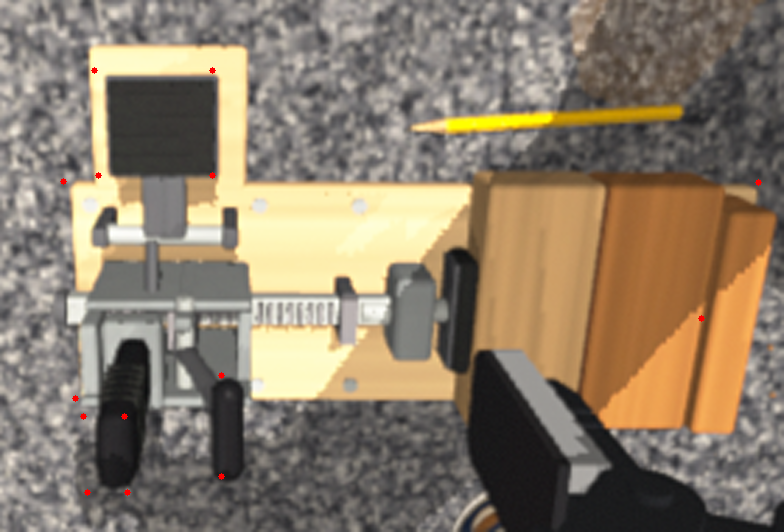

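Run:
```python
from h import *
import pickle
c=pickle.load(open("wc1.pkl","rb"))
w=[((-60,60,12),(75,183)),((285,60,12),(757,188)),((-35,120,56),(107,77)),((15,120,56),(216,77)),((-35,74,56),(107,175)),((15,74,56),(216,175)),((19.3,0,146),(229,430)),((-20.7,0,158),(119,455))]
P=[a for a,_ in w];U=np.array([b for _,b in w])/2.8+[200,140]
f=lambda q:(proj(c,C2W(q,P))-U).ravel()
r=least_squares(f,[532,-291,1.44],x_scale=[100,100,1],loss='soft_l1');print(r.x,np.degrees(r.x[2]));print(np.round(r.fun.reshape(-1,2),1))
for p in [(-9.7,0,140),(-10,97,56)]:print(C2W(r.x,p))
```

```text
[ 532.96474377 -288.55536192    1.43739527] 82.35668246386376
[[-1.8 -0.3]
 [ 2.7 -0.3]
 [-1.4 -2. ]
 [ 1.8 -1.6]
 [-0.   0.6]
 [ 1.6  0.9]
 [ 0.1  2.8]
 [-1.7  0.4]]
[[ 531.67458805 -298.16918     140.        ]]
[[ 435.49650546 -285.56495735   56.        ]]
```

Run:
```python
from h import *
A=[180,0,82.5]
grip(0)
goto([435.3,-286.5,80],A)
o=get_obs();print(o["t"],o["tcp_pos"],o["wrist_force"],o["grip_width"])
move_l([435.3,-286.5,54],speed=80)
z=54
while z>30:
    z-=2; move_l([435.3,-286.5,z],speed=40)
    o=get_obs();f=o["wrist_force"];print(round(o["t"],2),z,o["tcp_pos"].round(1),f.round(1))
    if abs(f[2])>22: break
wait(0.2)
o=get_obs();print(o["tcp_pos"].round(1),o["wrist_force"].round(1),o["t"])
c=wristcal();cv2.imwrite("pics/w2.png",get_image("wrist")[:,:,::-1])
cv2.imwrite("pics/t2.png",cv2.resize(get_image("top")[120:270,300:500,::-1],None,fx=4,fy=4,interpolation=cv2.INTER_CUBIC))
```

```text
4.35 [ 436.15221904 -287.1257643    80.96258859] [-0.18584817  0.43350173 -0.35910747] -0.027701989389543234
5.08 52 [ 435.4 -286.6   52.2] [-0.1 -0.1 -0.5]
5.33 50 [ 435.2 -286.4   49.9] [ 0.3  0.2 -0.4]
5.58 48 [ 435.1 -286.4   47.8] [-0.2 -0.4  0.7]
5.83 46 [ 435.2 -286.4   45.8] [ 0.4 -0.7  0.6]
6.08 44 [ 435.2 -286.4   43.8] [ 0.4  0.3 -0.2]
6.33 42 [ 435.2 -286.4   41.8] [ 0.3 -0.2 -0.7]
6.58 40 [ 435.2 -286.4   39.8] [ 0.3 -0.6 -0.4]
6.83 38 [ 435.1 -286.4   37.8] [-0.  -0.5 -0. ]
7.08 36 [ 435.2 -286.4   35.8] [ 0.  -0.4 -0.8]
7.33 34 [ 435.1 -286.4   33.8] [ 0.6  0.3 -0.4]
7.58 32 [ 435.2 -286.4   31.8] [ 0.2 -0.  -0.2]
7.83 30 [ 435.6 -286.8   30.3] [ 0.8 -0.4  2.3]
[ 435.7 -286.8   30.4] [0.4 0.1 1.6] 8.025
```

View pics/w2.png

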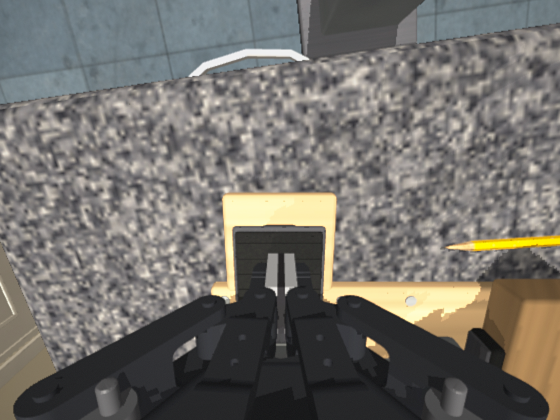

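View pics/t2.png

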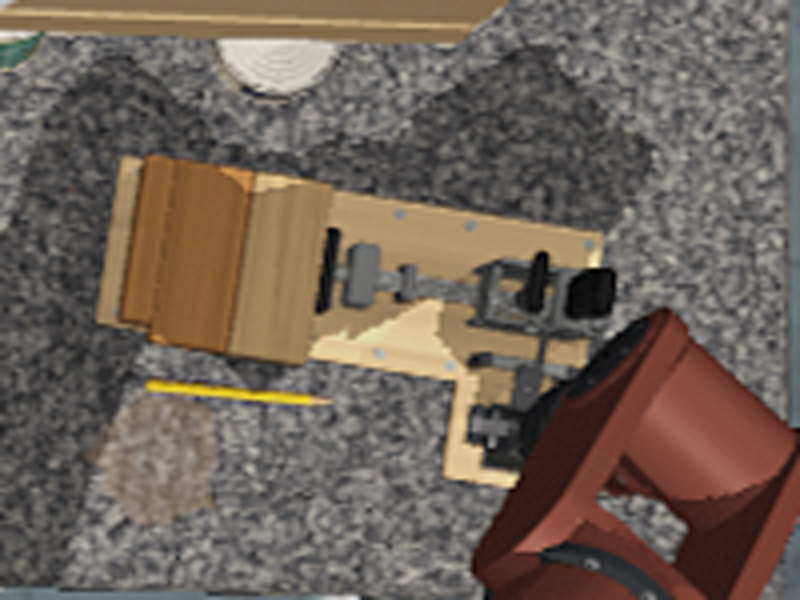

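Run:
```python
from h import *
c=wristcal();q=[532.7,-289.3,np.radians(82.5)]
for z in (42,49,56): print(z,proj(c,C2W(q,[(-35,120,z),(15,120,z),(-35,85,z)])).round(1).tolist())
print(proj(c,C2W(q,[(-60,60,12),(285,60,12)])).round(1).tolist(), get_obs()["wrist_force"])
print(proj(c,[get_obs()["tcp_pos"]]))
```

```text
42 [[233.6, 218.8], [323.9, 218.9], [236.3, 275.7]]
49 [[231.6, 222.7], [325.7, 222.8], [234.5, 281.7]]
56 [[229.3, 226.9], [327.8, 227.0], [232.5, 288.1]]
[[208.8, 287.0], [695.5, 287.5]] [ 0.09145897 -0.82644581  1.54025293]
[[278.62490807 249.72228931]]
```

Run:
```python
from h import *
z=30
while z>12:
    z-=2; move_l([435.3,-286.5,z],speed=40)
    o=get_obs();f=o["wrist_force"];print(round(o["t"],2),z,o["tcp_pos"].round(1),f.round(1))
    if abs(f[2])>15: break
cv2.imwrite("pics/w3.png",get_image("wrist")[:,:,::-1])
cv2.imwrite("pics/s3.png",cv2.resize(get_image("scene")[90:240,230:430,::-1],None,fx=4,fy=4,interpolation=cv2.INTER_CUBIC))
```

```text
8.38 28 [ 435.2 -286.7   28. ] [-1.1 -0.8  2.8]
8.62 26 [ 435.  -286.7   26.4] [-2.5 -0.6  6.9]
8.88 24 [ 434.8 -286.7   25. ] [-5.4  1.  10.4]
9.12 22 [ 434.9 -286.8   22.5] [-2.8  0.9  8. ]
9.38 20 [ 434.8 -286.7   20.4] [-3.5 -0.4  6.9]
9.62 18 [ 434.8 -286.7   18.5] [-3.9 -0.4  7. ]
9.88 16 [ 434.8 -286.8   17.6] [-5.9  2.4 13.8]
10.12 14 [ 434.9 -286.9   17.2] [-8.9  4.7 25.3]
```

View pics/w3.png

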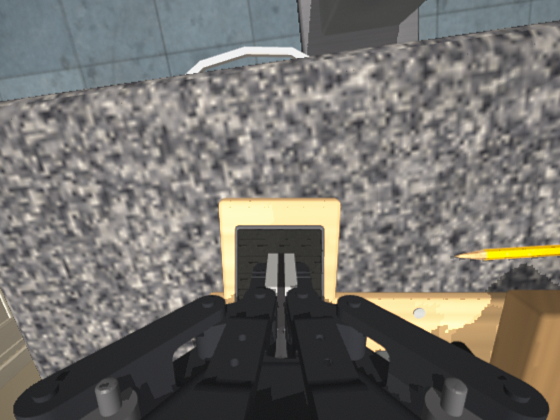

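View pics/s3.png

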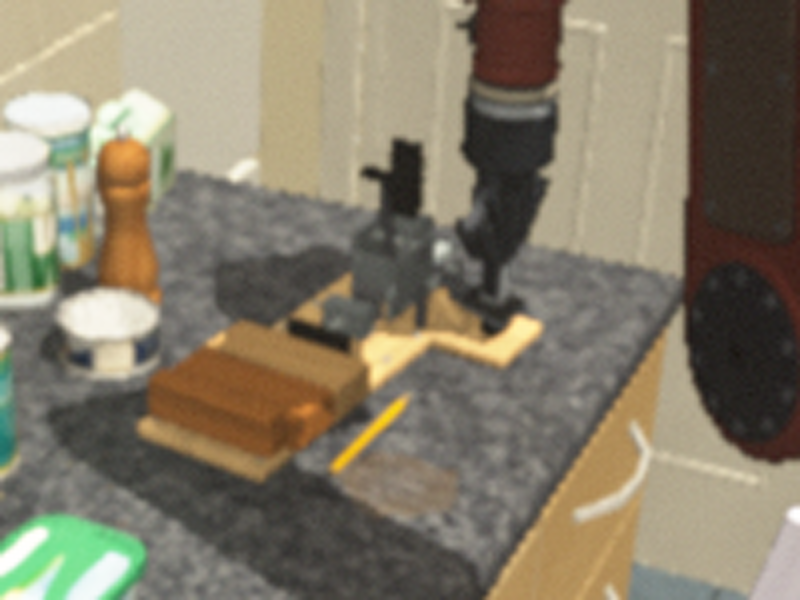

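Run:
```python
from h import *
import pickle
cs=get_calibration("scene");ct=get_calibration("top")
o=get_obs();print(o["t"],o["tcp_pos"],o["wrist_force"])
for z in (17.2,30,42,56): print(z,((proj(cs,[434.9,-286.9,z])-[230,90])*4).round(0))
c=pickle.load(open("wc1.pkl","rb"))
w=[((-60,60,12),(75,183)),((285,60,12),(757,188)),((-35,120,56),(107,77)),((15,120,56),(216,77)),((-35,74,56),(107,175)),((15,74,56),(216,175)),((19.3,0,146),(229,430)),((-20.7,0,158),(119,455))]
for sel in (range(8),[0,1,6,7]):
  P=np.array([w[i][0] for i in sel],float);U=np.array([w[i][1] for i in sel])/2.8+[200,140]
  f=lambda q:(proj(c,C2W(q,P+[0,0,q[3]]))-U).ravel()
  r=least_squares(f,[532,-291,1.44,0],x_scale=[100,100,1,10]);print(r.x);print(np.round(r.fun.reshape(-1,2),1).tolist())
c=wristcal()
for z in (17,30,42): print(z,proj(c,C2W([532.7,-289.3,np.radians(82.5)],[(-35,120,z),(15,120,z)])).round(1).tolist())
```

```text
10.225 [ 434.85762621 -286.89193729   17.17780017] [-9.25608189  4.54886426 24.51275798]
17.2 [[488. 324.]]
30 [[489. 311.]]
42 [[490. 299.]]
56 [[492. 284.]]
[ 535.09290033 -288.86133067    1.44133537   -6.57815294]
[[-1.1, 0.2], [-0.6, -0.8], [-0.9, -0.7], [1.4, -0.6], [0.5, 1.1], [1.4, 1.3], [0.1, 1.1], [-0.8, -1.5]]
[ 535.333739   -288.27178875    1.43847227   -6.51182439]
[[-0.5, 0.2], [-0.1, -0.1], [0.7, 1.3], [-0.2, -1.3]]
17 [[237.1, 214.1], [321.4, 214.2]]
30 [[233.7, 220.7], [324.5, 220.8]]
42 [[230.1, 227.6], [327.8, 227.8]]
```

Run:
```python
from h import *
wait(0.6)
o=get_obs();print(o["t"],o["tcp_pos"].round(1),o["wrist_force"].round(1))
move_l([435.3,-286.5,60],speed=80)
cv2.imwrite("pics/s4.png",cv2.resize(get_image("scene")[110:200,290:390,::-1],None,fx=6,fy=6,interpolation=cv2.INTER_CUBIC))
cv2.imwrite("pics/w4.png",get_image("wrist")[:,:,::-1])
c=wristcal()
for z in (31,42,56): print(z,proj(c,C2W([532.7,-289.3,np.radians(82.5)],[(-35,120,z),(15,120,z)])).round(1).tolist())
print(get_obs()["wrist_force"])
```

```text
10.825 [ 434.9 -286.9   17.2] [-9.1  3.7 24.7]
31 [[241.5, 203.3], [314.5, 203.3]]
42 [[239.3, 207.4], [316.3, 207.4]]
56 [[236.2, 213.3], [319.1, 213.4]]
[ 0.48030084  0.18292976 -0.86691861]
```

View pics/s4.png

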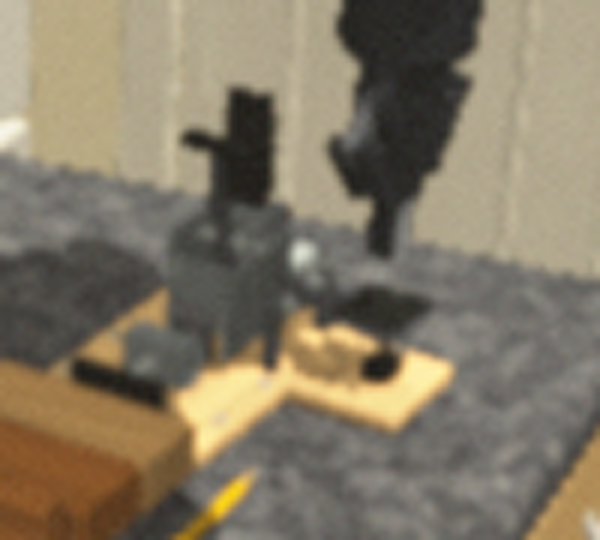

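View pics/w4.png

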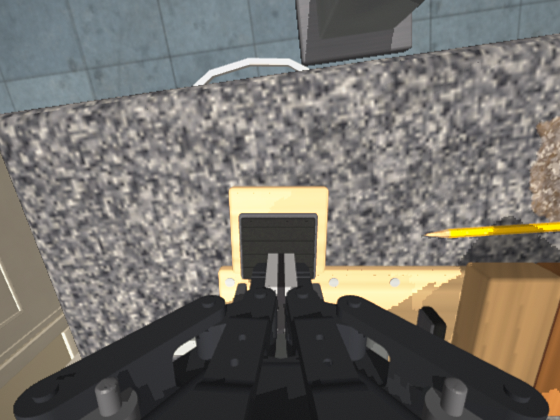

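Run:
```python
from h import *
A=[180,0,82.5]
q=[533,-289.3,np.radians(82.5)]
move_l([435.3,-286.5,165],speed=200)
grip(85,40)
p=C2W(q,(-8.0,0,165))[0];print(p)
goto(p,A)
cv2.imwrite("pics/w5.png",get_image("wrist")[:,:,::-1])
cv2.imwrite("pics/s5.png",cv2.resize(get_image("scene")[90:200,270:390,::-1],None,fx=6,fy=5.4,interpolation=cv2.INTER_CUBIC))
o=get_obs();print(o["t"],o["tcp_pos"].round(1),o["wrist_force"].round(1),o["grip_width"])
```

```text
[ 531.95579046 -297.23155889  165.        ]
13.6833 [ 531.1 -296.9  164.5] [-0.8 -0.2 -0.1] 84.71651897586028
```

View pics/w5.png

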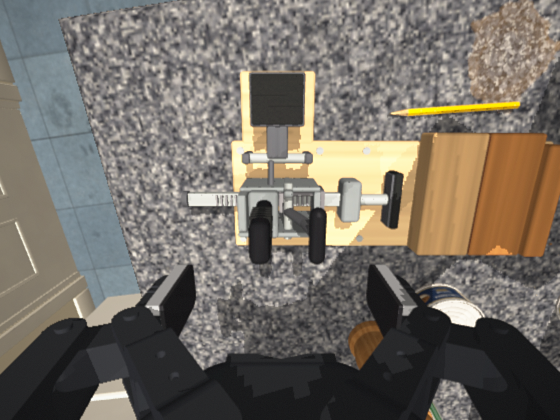

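View pics/s5.png

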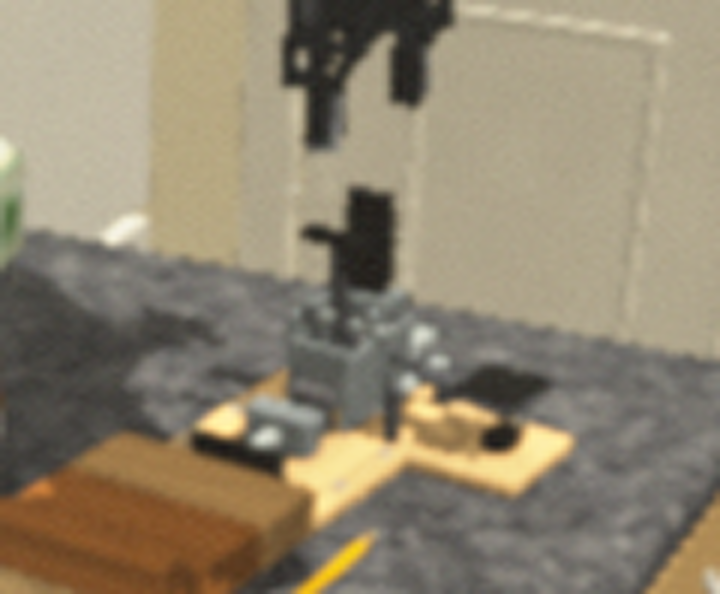

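Run:
```python
from h import *
cs=get_calibration("scene")
d=np.array([np.cos(np.radians(82.5)),np.sin(np.radians(82.5)),0]);n=np.array([d[1],-d[0],0])
p=get_obs()["tcp_pos"].copy()
for z in (165,178,190,203):
  p[2]=z
  for s in (42.5,-42.5):
    for w in (0,):
      u=proj(cs,[p+s*d+w*n])[0];print(z,s,((u-[270,90])*[6,5.4]).round(0))
c=wristcal();q=[533,-289.3,np.radians(82.5)]
for P in [(-20.7,15,158),(-20.7,-15,158),(19.3,21,140),(19.3,-21,140),(-35,120,56),(15,120,56),(285,60,12),(-60,60,12),(-60,-60,12)]:print(P,proj(c,C2W(q,P)).round(1))
print(proj(cs,C2W(q,[(-20.7,0,158)])), ((proj(cs,C2W(q,[(-20.7,0,158),(-20.7,0,88)]))-[270,90])*[6,5.4]).round())
```

```text
165 42.5 [317. 208.]
165 -42.5 [395. 163.]
178 42.5 [318. 188.]
178 -42.5 [396. 144.]
190 42.5 [319. 169.]
190 -42.5 [397. 126.]
203 42.5 [320. 149.]
203 -42.5 [399. 106.]
(-20.7, 15, 158) [[258.  224.6]]
(-20.7, -15, 158) [[259.  268.4]]
(19.3, 21, 140) [[319.  207.9]]
(19.3, -21, 140) [[316.8 264.6]]
(-35, 120, 56) [[247.5  70.7]]
(15, 120, 56) [[306.   70.7]]
(285, 60, 12) [[556.7 141.1]]
(-60, 60, 12) [[230.2 141. ]]
(-60, -60, 12) [[235.1 246.6]]
[[331.00320439 124.95861191]] [[366. 189.]
 [359. 292.]]
```

Run:
```python
from h import *
q=[533,-289.3,np.radians(82.5)]
for z in (140,120,105,93):
    move_l(C2W(q,(-9.0,0,z))[0],speed=100)
    o=get_obs();print(o["t"],o["tcp_pos"].round(1),o["wrist_force"].round(1))
    if np.linalg.norm(o["wrist_force"])>6: break
cv2.imwrite("pics/w6.png",get_image("wrist")[:,:,::-1])
cv2.imwrite("pics/s6.png",cv2.resize(get_image("scene")[90:200,270:390,::-1],None,fx=6,fy=5.4,interpolation=cv2.INTER_CUBIC))
```

```text
14.0833 [ 530.6 -297.8  138.9] [0.1 0.  0.9]
14.4333 [ 531.3 -297.8  119.3] [-0.5 -0.9  0.3]
14.7333 [ 531.3 -297.8  104.3] [-0.8 -0.6  0.3]
15.0 [ 531.2 -297.8   92.3] [ 0.7  0.5 -0.1]
```

View pics/w6.png

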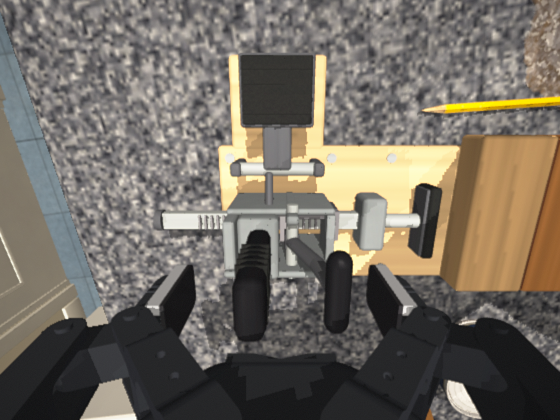

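View pics/s6.png

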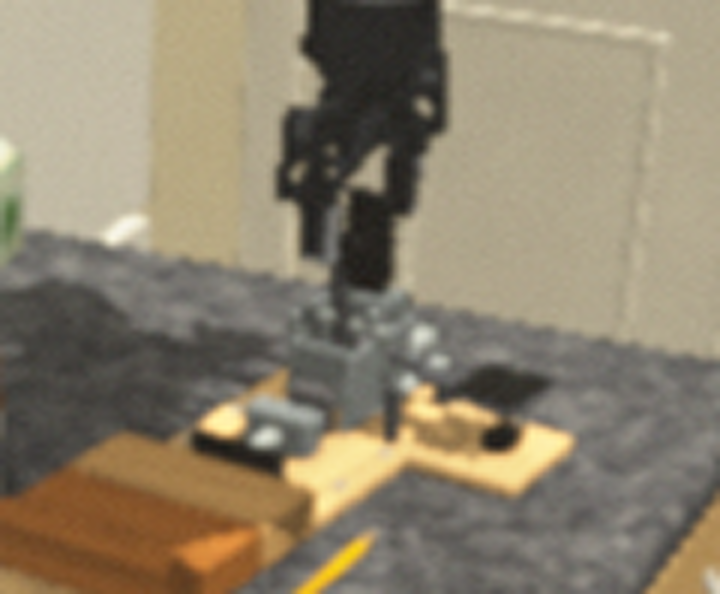

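```bash
cat > st.py <<'E'
from h import *
import sys
def shot(n):
    im=get_image("wrist");cv2.imwrite(f"pics/{n}.png",cv2.resize(im[120:320,140:540,::-1],None,fx=2,fy=2,interpolation=cv2.INTER_CUBIC))
def rep(s):
    o=get_obs();print(s,round(o["t"],2),o["tcp_pos"].round(1),o["wrist_force"].round(1),round(o["grip_width"],1))
E
python3 - <<'E'
from st import *
shot("g0")
grip(30,40);rep("in");shot("g1in")
grip(80);rep("out");shot("g1out")
E
```

```text
in 15.68 [ 532.1 -301.5   96.1] [-4.3 -5.3  7.6] 33.5
out 16.24 [ 531.9 -298.2   92.9] [ 0.3  0.7 -0. ] 79.8
```

View pics/g0.png

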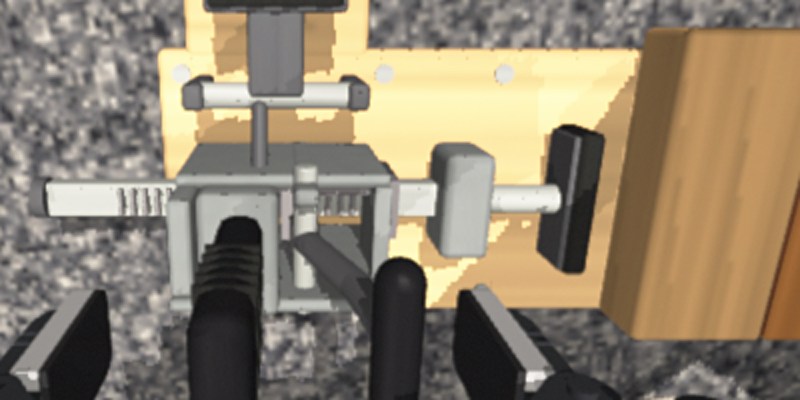

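View pics/g1in.png

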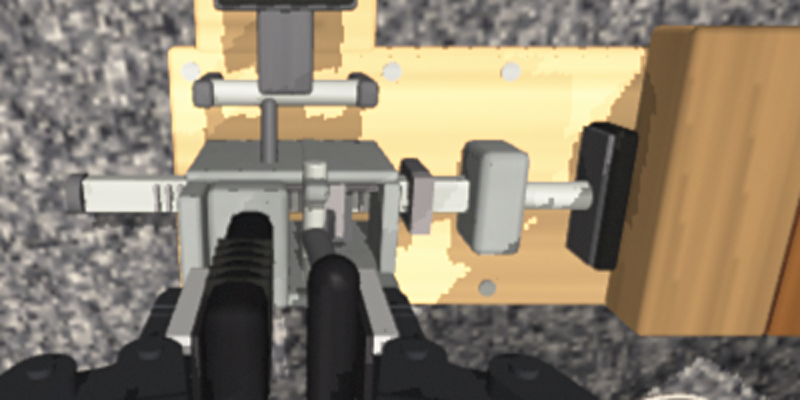

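View pics/g1out.png

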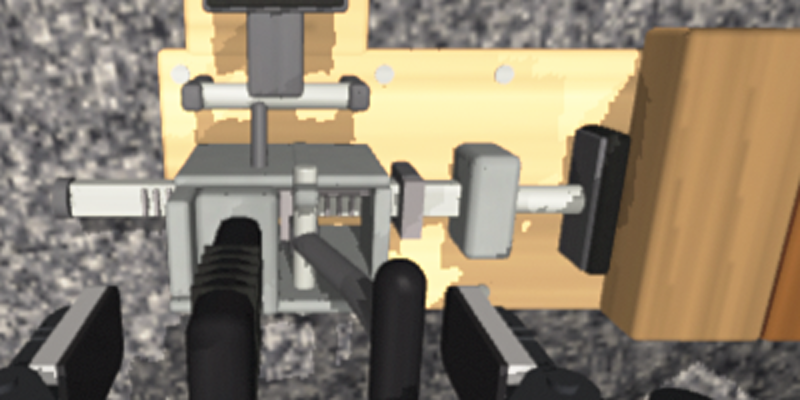

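Run:
```python
from st import *
grip(30,40);rep("in")
grip(80);wait(0.2);rep("out");shot("g2out")
grip(30,40);rep("in");wait(0.2);shot("g3in")
grip(80);wait(0.3);rep("out");shot("g3out")
```

```text
in 16.77 [ 531.9 -301.4   95.7] [-4.7 -6.   7.9] 33.4
out 17.49 [ 531.9 -298.3   93. ] [ 0.1 -0.1  0.1] 80.2
in 18.02 [ 531.9 -301.4   95.8] [-4.4 -4.7  8.5] 33.9
out 19.09 [ 531.9 -298.2   93. ] [-0.3 -0.1 -0.2] 79.9
```

View pics/g2out.png

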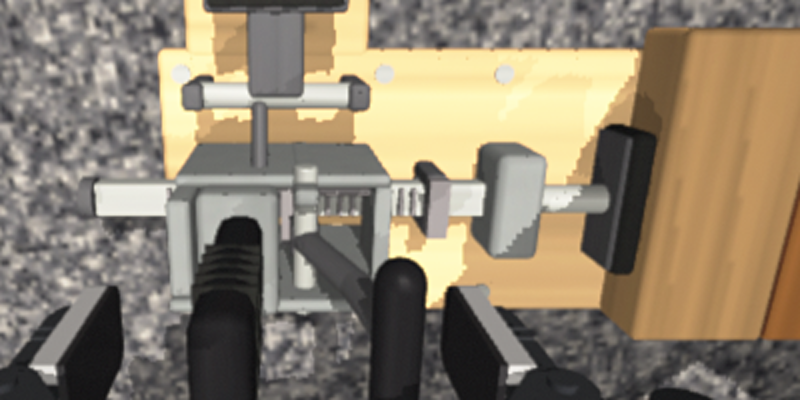

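View pics/g3in.png

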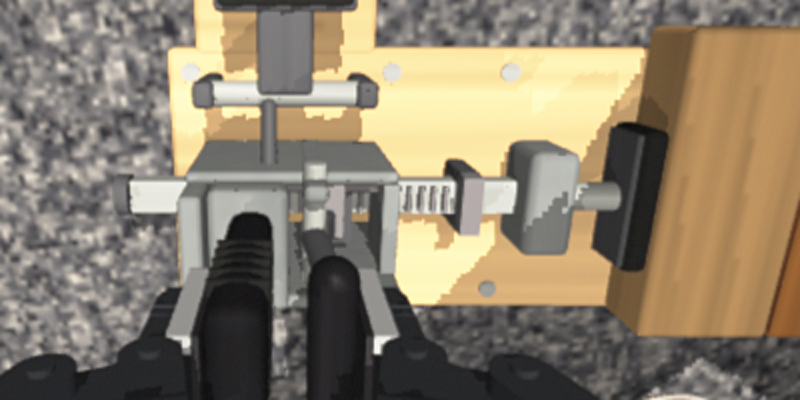

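View pics/g3out.png

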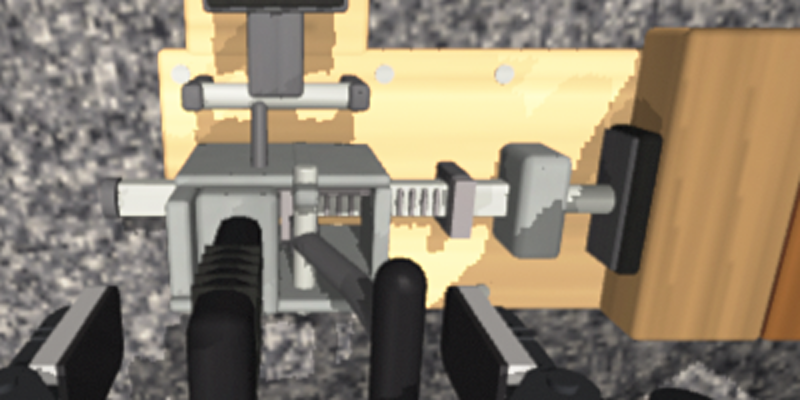

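Three strokes put the pin at about 9 mm, but I had let the trigger out, so a fourth would overshoot. I'll release again and repeat: the collar makes the start repeatable, and this time I'll hold the third stroke.

Run:
```python
from st import *
A=[180,0,82.5]
q=[533,-289.3,np.radians(82.5)]
move_l(C2W(q,(-9.0,0,165))[0],speed=200)
goto([435.3,-286.5,150],A)
grip(0)
move_l([435.3,-286.5,45],speed=150)
move_l([435.3,-286.5,30],speed=60)
move_l([435.3,-286.5,14],speed=40);rep("dn")
wait(1.3);rep("dn")
move_l([435.3,-286.5,45],speed=60)
move_l([435.3,-286.5,165],speed=200)
grip(85,40)
goto(C2W(q,(-8.0,0,165))[0],A)
move_l(C2W(q,(-9.0,0,140))[0],speed=100)
move_l(C2W(q,(-9.0,0,93))[0],speed=100);rep("at")
shot("h0")
```

```text
dn 22.66 [ 434.7 -286.7   17.2] [-10.1   5.   24.2] -0.3
dn 23.96 [ 434.7 -286.7   17.2] [-10.2   4.8  23.8] -0.0
at 27.65 [ 532.  -298.3   93. ] [ 0.5 -0.1 -0.5] 84.7
```

View pics/h0.png

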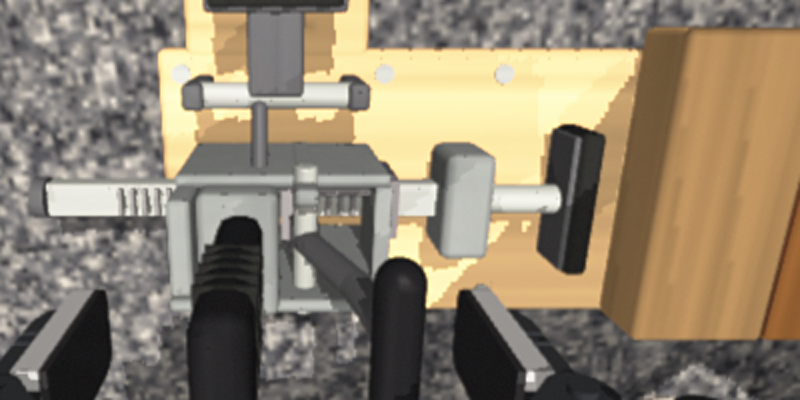

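Same released position as before (rod rear end at column 45, pad clear of the board). Two strokes, then a check before the third.

Run:
```python
from st import *
for i in (1,2):
    grip(30,40);rep("in")
    grip(80);wait(0.3);rep("out")
shot("h2out")
```

```text
in 28.23 [ 532.5 -301.6   96.6] [-4.1 -4.2  7.9] 33.5
out 29.04 [ 531.9 -298.2   93. ] [-0.5  0.1  0.2] 79.9
in 29.52 [ 531.9 -301.5   95.6] [-4.6 -4.3  7.1] 33.7
out 30.34 [ 531.9 -298.2   93. ] [ 0.3  0.4 -0.1] 79.9
```

View pics/h2out.png

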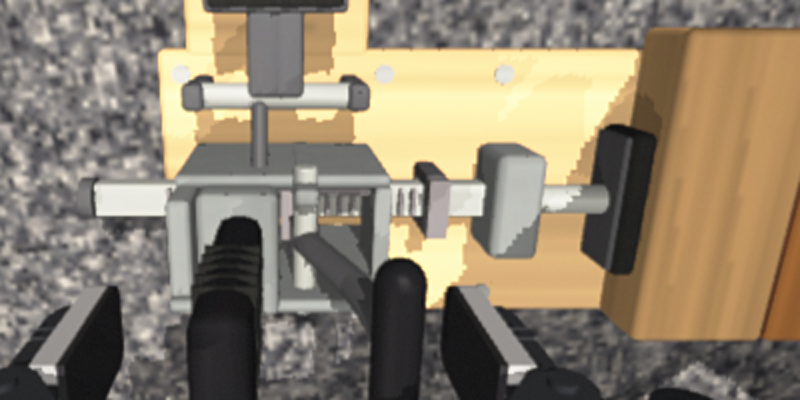

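Identical to the earlier state after stroke 2. Now the third stroke, and hold.

Run:
```python
from st import *
grip(30,40);rep("in");wait(0.5);rep("hold");shot("h3in")
cv2.imwrite("pics/t9.png",cv2.resize(get_image("top")[120:270,300:500,::-1],None,fx=4,fy=4,interpolation=cv2.INTER_CUBIC))
cv2.imwrite("pics/s9.png",get_image("scene")[:,:,::-1])
```

```text
in 30.88 [ 531.9 -301.4   95.8] [-5.  -5.4  7. ] 33.7
hold 31.38 [ 531.9 -301.4   95.7] [-5.  -6.4  7.9] 33.8
```

View pics/h3in.png

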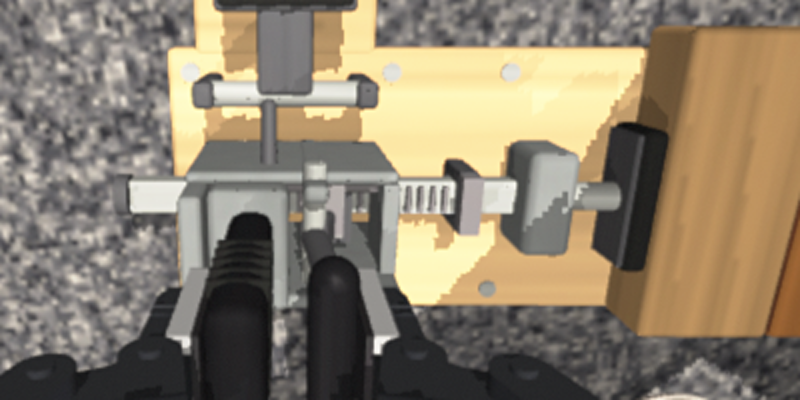

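View pics/t9.png

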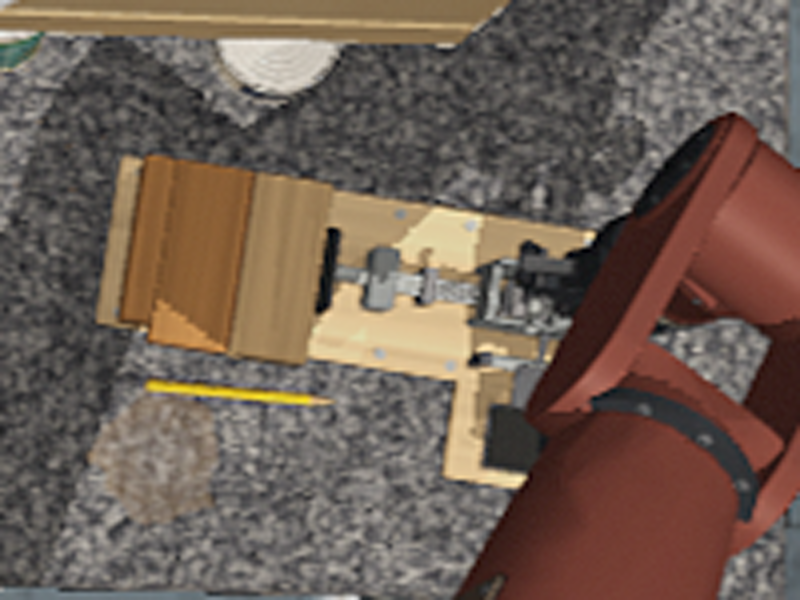

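View pics/s9.png

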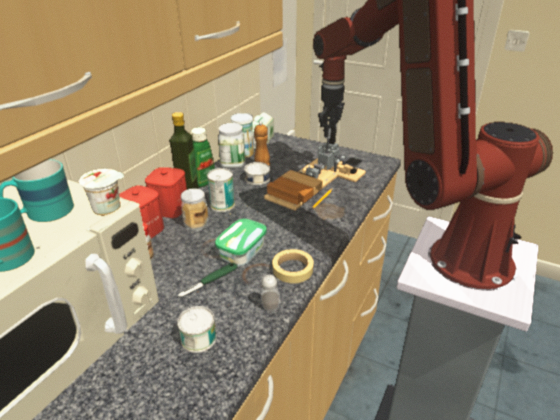

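Run:
```python
from st import *
rep("final");print(sign_off())
```

```text
final 31.52 [ 531.9 -301.4   95.8] [-5.  -5.4  7.9] 33.5
the job is handed in; nothing more can be done
None
```

The job is handed in at 31.5 s. The jaw pad is back on the board, with its pin pushed in by about 9 mm. The gripper still holds trigger and handle together.

**What I did:**
- I pressed the pedal to its stop, felt as a hard rise to about 25 N after about 14 mm of travel. The jaw sprang back, and I let the pedal come up.
- I pumped three strokes, which put the pin at about 9 mm, but I then let the trigger out. Another stroke would have pushed the pin to about 18 mm, past the 16 mm limit.
- I pressed the pedal to its stop again; the rod came back to the same place. I pumped three strokes and held the third.

**Last checks:**
- **Pin:** the wrist picture gives 8.5–9 mm. The top view gives about 9 mm, with the head about 13 mm behind its over-tight start.
- **Trigger:** the grip width reads 33.5 mm against 36 mm expected when fully squeezed, so the trigger is on its stop.
- **Force:** the wrist force at the end was about 11 N, and the highest I read was about 27 N.
- **Board and other things:** the board sits where it was against the end stop. The pencil and the other things have not moved.

**One disagreement:** the fingertips met the pedal with the reported TCP height about 25 mm lower than the stated pedal height. The scene camera showed the same offset. I set the grip height from that contact, and the grasp then fitted.

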